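# Switch on the model trimmer at its guarded toggle

## Robot

A 7-joint arm with a two-finger parallel gripper is mounted at the origin on the work surface. World frame = base frame: x ahead of the robot, y to its left, z up, the work surface at z = 0. Lengths are in m, angles in rad, forces in N, time in s.
With the tool pointing down it reaches from about 0.425 to 0.925 m from the base axis. Payload 6.8 kg.
Tool frame: the origin (TCP) lies on the centre line of the jaws, within the pads' length; the fingertips stand 14 mm ahead of it and the grasp point (between the pads) lies 5 mm behind it (r.tips_ahead is the distance from the TCP to the fingertips, in m); z points along the fingers, y is the line along which they close (so a half turn about z gives the same grasp; the last joint's range is limited). The gripper opens to 85 mm and grips with 20 to 120 N. Pads are 22 mm wide; open, the fingers measure 114 mm over their backs; the gripper's body (76 mm by 85 mm) begins 54 mm behind the grasp point. The pads swing forward as they close: fully open they stand 13 mm farther back than shut.
Start: joints at [1.095, 0.477, 0.022, 1.555, -0.011, 1.109, -0.083], TCP at [0.243, -0.63, 0.245] pointing down, gripper open.
Joint ranges: [-2.96, 2.96], [-0.34, 2.1], [-1.41, 1.46], [0.24, 2.44], [-1.37, 4.51], [0.17, 1.92], [-2.96, 2.96]. Speed limits (rad/s): [2.39, 2.39, 3.14, 3.14, 3.14, 3.14, 3.14].

## Interface

Orientations are given as a rotation vector (axis times angle).
In Python, from bench import r, eyes gives the robot as it stands.
- The arm moves only by the tool step_arm, never from a script. Its argument "rows" is a list of rows, each a list of 6 numbers: the shift along the world's x, y, z in units of 60 cm (1.0 is 60 cm), then the turn, a rotation vector about the world's x, y, z in units of pi rad (1.0 is pi rad). In form: [[x, y, z, rx, ry, rz], ...]. A call has 1 to 5 rows; each row is the pose to reach, as a shift and turn from the pose commanded when the call began, turning the shorter way round; what a row does not reach only later rows make up. A row lasts 1/12 s, in which the tool goes at most 41.7 mm and 7.16 degrees, less where a joint would pass 70% of its speed; a pose out of reach is approached as far as the arm can. A call with a number of a shift or a turn outside -1 to 1 is refused whole. A call with a gripper value outside its range is refused whole. "jaw" is the closure, from 0 (fully open) to 1 (shut), set as the call begins (left out, the last holds). The fingers move at their own pace and stop on an object; "squeeze" is the grip in N (left out, the last holds). Time passes only in rows, so rows that repeat a pose let the fingers close. It gives the time, the measured TCP pose, the force, the opening and the grip force at its end, in the units of the state.
- r.get_obs(): the state, without advancing time (a new reading comes with each control period).
- eyes.grab_frame(name): name is "scene" or "top" or "wrist"; returns the picture (420x560x3 uint8, red, green, blue); there is no depth.
- eyes.camera_info(name): a dict with "mtx" (3x3 intrinsics, pixels), "extrinsics" (4x4, takes a point from camera to world coordinates); the wrist camera has in their place "tool_from_camera" (4x4, takes a point from camera to tool coordinates, whose origin is the TCP and whose axes are the flange's). Camera axes: x right, y down, z forward; pixel columns grow to the right and rows downward; lengths in m; the calibration is good to about 2 mm. The wrist camera is an equidistant fisheye: a pixel r from the principal point sees the ray r / f radians off the axis. A picture is of the moment at which its call begins: read the wrist's pose just before it. camera_info takes no time and is no camera call.
- r.hand_in(): hands the job in; it is judged then, once.
The state is a dict: "clock": time; "joints": joint angles; "qvel": joint speeds; "tau": joint torques, N m; "tcp_pos": TCP position; "orientation": TCP orientation; "contact_force": force on the tool from outside, world axes, zero at the start; "moment": the same for the moment, N m; "grip_width": finger opening in m; "gripper_force": force on a finger pad.
Only numpy, scipy, OpenCV 4.12 (cv2) and the standard library are available. Lean on these libraries where they do the work, as an engineer would, in place of code of your own. Each camera call takes 0.05 s, during which the arm holds its last target. There are 200 camera calls.

## Task

Switch on the model trimmer at the switch box with the red guard: lift the red guard all the way back with a fingertip under its tab so that it stays up, push the toggle beneath fully over to the green-dot side, then tip the guard forward again so that it drops shut over the toggle. Pushing with the fingers is enough, nothing needs gripping; leave the yellow-guarded switch, the plaster cast, the carton and the jar where they are.

Things in the scene. Friction and masses are not known exactly. Their poses are not given: they have to be found in the camera images.
- red_box: grey switch box of the model trimmer with the red guard, screwed to the counter; 120 (x) by 90 (y) by 60 mm high. Origin: centre of its underside. Its x axis points from the front (tab side, roughly facing the robot) to the guard's hinge, z up. The toggle's pivot is at (-28, 0, 60) mm in this frame, the hinge axis of the guard runs along y through (40, 0, 68) mm.
- red_guard (a joint): the red hinged guard, a 60 g hood. 0 = shut; grows as it swings up and back about its hinge; 1.6 rad = fully back against its stop, where it stays by its own weight, all of it then behind the hinge, its roof an upright wall up to about 165 mm (tab edge 185 mm) above the counter. Left below about 1.1 rad it falls shut, above about 1.2 rad it falls back.
- red_hinge (a point): middle of the red guard's hinge axis (along the box's y), 68 mm above the counter. The shut hood is open below, 56 mm wide, and reaches 97 mm forward (-x) of the axis; its roof is 50 mm above the axis. When the guard stands back at 1.6 rad the outside of the roof faces +x, 50 mm behind the axis.
- red_tab (a point): middle of the outer edge of the red guard's lift tab: a flat tongue 44 mm wide, 4 mm thick, 28 mm long, that flares from the foot of the hood's front wall 45 degrees outward and upward. Shut, this edge is 117 mm forward of the hinge axis and 17 mm above it (85 mm above the counter), 17 mm in front of the box's front face, nothing beneath it; the tab's root is 97 mm forward of the axis.
- red_toggle (a joint): the steel bat toggle under the red guard, swinging sideways (in the box's y-z plane). 0 to 0.12 = off, leaning 0.42 rad toward the box's -y side (black dot); 0.84 rad = on, leaning 0.42 rad toward the box's +y side (green dot). No snap: about 1 N at its end moves it, and it stays where it is left.
- red_bat (a point): end of the toggle under the red guard, 42 mm from its pivot; the bat is 11 mm thick toward the end (7 mm near the pivot).
- yellow_box: grey switch box of the dust extractor (leave it alone) with the yellow guard, screwed to the counter; 120 (x) by 90 (y) by 60 mm high. Origin: centre of its underside. Its x axis points from the front (tab side, roughly facing the robot) to the guard's hinge, z up. The toggle's pivot is at (-28, 0, 60) mm in this frame, the hinge axis of the guard runs along y through (40, 0, 68) mm.
- yellow_guard (a joint): the yellow hinged guard, a 60 g hood. 0 = shut; grows as it swings up and back about its hinge; 1.6 rad = fully back against its stop, where it stays by its own weight, all of it then behind the hinge, its roof an upright wall up to about 165 mm (tab edge 185 mm) above the counter. Left below about 1.1 rad it falls shut, above about 1.2 rad it falls back.
- yellow_hinge (a point): middle of the yellow guard's hinge axis (along the box's y), 68 mm above the counter. The shut hood is open below, 56 mm wide, and reaches 97 mm forward (-x) of the axis; its roof is 50 mm above the axis. When the guard stands back at 1.6 rad the outside of the roof faces +x, 50 mm behind the axis.
- yellow_tab (a point): middle of the outer edge of the yellow guard's lift tab: a flat tongue 44 mm wide, 4 mm thick, 28 mm long, that flares from the foot of the hood's front wall 45 degrees outward and upward. Shut, this edge is 117 mm forward of the hinge axis and 17 mm above it (85 mm above the counter), 17 mm in front of the box's front face, nothing beneath it; the tab's root is 97 mm forward of the axis.
- yellow_toggle (a joint): the steel bat toggle under the yellow guard, swinging sideways (in the box's y-z plane). 0 to 0.12 = off, leaning 0.42 rad toward the box's -y side (black dot); 0.84 rad = on, leaning 0.42 rad toward the box's +y side (green dot). No snap: about 1 N at its end moves it, and it stays where it is left.
- yellow_bat (a point): end of the toggle under the yellow guard, 42 mm from its pivot; the bat is 11 mm thick toward the end (7 mm near the pivot).
- cast_mid (a point): cream plaster tooth cast, loose, 56 by 62 mm, 31 mm high, standing between the switch boxes; point 15 mm above the counter at its middle
- carton_mid (a point): small loose cardboard carton, 89 by 114 mm, 60 mm high; point at its middle, 30 mm up
- jar_mid (a point): loose white jar with a blue cap, 72 mm across, 100 mm high; point on its axis 50 mm up
Things that resemble listed ones, but are neither listed nor needed, are in the scene too. Leave any orange or turquoise look-alike of the red_box alone.

How it is judged:
On the way, in this order (a step that is already met when the one before it is completed fails the run):
1. the red guard is swung back and stays (over 1.4 rad) while the toggle is still off (value of joint red_guard above 1.4 rad and value of joint red_toggle below 0.3 rad), for 0.1 s.
2. the toggle is fully over to on with the guard still up (value of joint red_toggle above 0.7 rad and value of joint red_guard above 1.1 rad), for 0.1 s.
At the end, for the whole second after the job is handed in: The red guard is shut (under 0.06 rad) and at rest, the toggle beneath it is on (over 0.7 of 0.84 rad), the yellow guard is shut and its toggle off (under 0.3 rad), and cast, carton and jar are within 20 mm of where they stood (value of joint each of red_guard, yellow_guard below 0.06 rad and value of joint red_toggle above 0.7 rad and velocity of joint red_guard between -0.1 and 0.1 rad/s and value of joint yellow_toggle below 0.3 rad and distance of each of cast_mid, carton_mid, jar_mid from where it was at the start of the episode below 0.02 m); the robot touches nothing.
It fails at once if the yellow guard is lifted (over 0.15 rad) or its toggle moved (over 0.3 rad) (value of joint yellow_guard above 0.15 rad or value of joint yellow_toggle above 0.3 rad).
It fails at once if the cast, the carton or the jar is lifted, carried or shoved (over 20 mm) (distance of any of cast_mid, carton_mid, jar_mid from where it was at the start of the episode above 0.02 m).
It also fails if it takes over 56 s, if anything falls off the work surface, if the arm or the gripper's body presses on something with over 40 N, if the wrist force passes 120 N, or if a joint passes its speed limit or range.

## Working session

There is one attempt and no reset: what is moved stays moved. The work goes in short steps, Python scripts to look and compute and a tool call to move; the robot and the scene stay as the last step left them, time stands still between calls to the robot, and variables do not carry over. Pictures are saved under pics/ and viewed, at most 10 in all, crops included, and the job is handed in when it is done.

Besides the shell and the picture viewer there is one more tool, called after "Call:" in YAML: its name, and indented under it one key for each argument. step_arm: Moves the arm, as the interface text tells. Shifts and turns lie within -1 to 1; 1 stands for 60 cm of shift or pi rad of turn. Its arguments: {"type":"object","properties":{"rows":{"type":"array"},"jaw":{"type":"number"},"squeeze":{"type":"number"}},"required":["rows"]}

```bash
mkdir -p pics
python3 - <<'E'
from bench import r, eyes
import cv2
for n in ("scene","top"):
    im=eyes.grab_frame(n); cv2.imwrite(f"pics/{n}0.png",im[:,:,::-1])
    c=eyes.camera_info(n); print(n,c["mtx"].round(1).tolist(),c["extrinsics"].round(4).tolist())
o=r.get_obs(); print(o["clock"],o["tcp_pos"],o["orientation"],o["grip_width"],r.tips_ahead)
E
```

```text
scene [[414.6, 0.0, 279.9], [0.0, 414.6, 215.4], [0.0, 0.0, 1.0]] [[0.349, 0.666, -0.6593, 1.2367], [0.9371, -0.2533, 0.2401, -0.2329], [-0.0071, -0.7016, -0.7125, 0.7911], [0.0, 0.0, 0.0, 1.0]]
top [[387.3, 0.0, 284.7], [0.0, 387.3, 200.8], [0.0, 0.0, 1.0]] [[0.0284, -0.9891, 0.1446, 0.4355], [-0.9989, -0.0333, -0.0316, 0.0194], [0.0361, -0.1436, -0.989, 1.1102], [0.0, 0.0, 0.0, 1.0]]
0.1 [ 0.2425046  -0.62937507  0.24440179] [-3.08701982e+00 -5.74239324e-01  6.58332449e-04] 0.08568969480971683 0.014
```

View pics/top0.png

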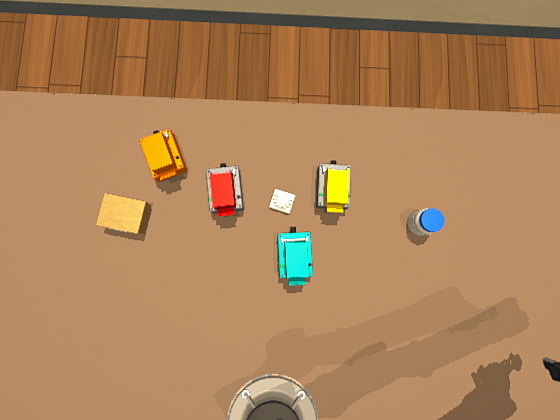

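View pics/scene0.png

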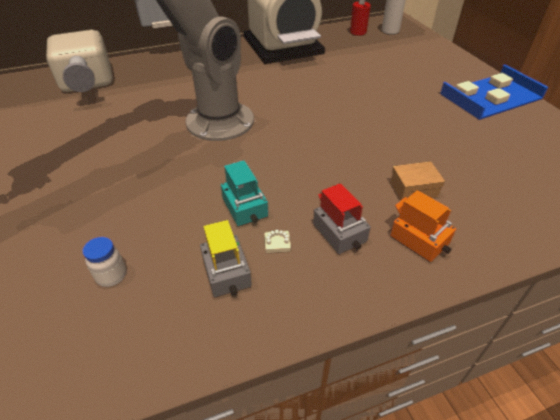

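```bash
cat > h.py <<'E'
import numpy as np, cv2
from bench import r, eyes
from scipy.spatial.transform import Rotation as R
def proj(n,P):
    c=eyes.camera_info(n);P=np.atleast_2d(P);E=c["extrinsics"]
    q=(P-E[:3,3])@E[:3,:3]; u=q@c["mtx"].T; return u[:,:2]/u[:,2:]
def box2w(p,P):
    x,y,a=p;P=np.atleast_2d(P);c,s=np.cos(a),np.sin(a)
    return np.c_[x+c*P[:,0]-s*P[:,1],y+s*P[:,0]+c*P[:,1],P[:,2]]
E
python3 - <<'E'
from h import *
a=cv2.imread("pics/top0.png")[150:230,190:260]; b=cv2.imread("pics/scene0.png")[175:260,300:380]
a=cv2.resize(a,(400,457),interpolation=2);b=cv2.resize(b,(400,425),interpolation=2)
o=np.zeros((457,800,3),np.uint8);o[:,:400]=a;o[:425,400:]=b;cv2.imwrite("pics/c.png",o)
E
```

```text
(no output)
```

View pics/c.png

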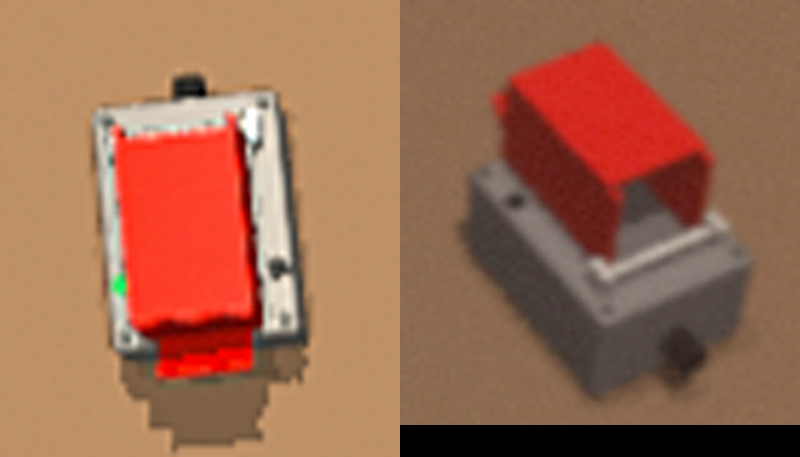

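Run:
```python
from h import *
from scipy.optimize import least_squares
T=np.array([[95,110],[278,95],[306,345],[118,352]])/5.714+[190,150]
S=np.array([[350,258],[197,325],[70,168]])/5+[300,175]
B=np.array([[60,45,60],[60,-45,60],[-60,-45,60],[-60,45,60]])/1e3
Q=np.array([[202,42],[110,78]])/5+[300,175]; F=np.array([[-57,28,118],[-57,-28,118]])/1e3
f=lambda p:np.r_[(proj("top",box2w(p,B))-T).ravel(),(proj("scene",box2w(p,B[:3]))-S).ravel(),(proj("scene",box2w(p,F))-Q).ravel()]
s=least_squares(f,[.6,.2,0]);print(s.x,s.fun.round(1))
p=s.x
print(box2w(p,[[-.077,0,.085],[-.057,0,.118],[.04,0,.068],[-.028,0,.06]]).round(4))
def pt(u,z):
    c=eyes.camera_info("top");E=c["extrinsics"];d=E[:3,:3]@np.linalg.solve(c["mtx"],[*u,1]);return (E[:3,3]+d*(z-E[2,3])/d[2]).round(3)
for n,u,z in [("cast",(282,201),.03),("carton",(124,214),.06),("orange",(161,153),.1),("yellow",(338,187),.118),("turq",(296,256),.11)]:print(n,pt(u,z))
```

```text
[0.61844577 0.15206318 0.12708243] [-0.3 -1.   0.3 -1.2 -0.9 -2.1 -1.2 -0.2  0.4 -0.2 -0.3 -0.4 -1.3 -0.7
 -0.6 -1.3 -1.5 -1.3]
[[0.5421 0.1423 0.085 ]
 [0.5619 0.1448 0.118 ]
 [0.6581 0.1571 0.068 ]
 [0.5907 0.1485 0.06  ]]
cast [ 0.593 -0.008  0.03 ]
carton [0.539 0.417 0.06 ]
orange [0.7   0.319 0.1  ]
yellow [ 0.622 -0.151  0.118]
turq [ 0.44  -0.046  0.11 ]
```

```bash
cat >> h.py <<'E'
BOX=np.array([.6185,.152,.127])
def tool(phi,yaw=None):  # fingers pitched phi (deg) forward from straight down, in the box's x-z plane
    a=BOX[2] if yaw is None else yaw
    x=np.array([np.cos(a),np.sin(a),0]);z0=np.array([0,0,-1.]);f=np.radians(phi)
    z=np.cos(f)*z0+np.sin(f)*x; y=np.cross(z,np.cos(f)*x-np.sin(f)*z0); X=np.cross(y,z)
    return np.c_[X,y,z]
def row(tips,phi,world=False):
    """row taking the fingertips' centre to tips (mm, box frame)"""
    o=r.get_obs();M=tool(phi);t=np.asarray(tips)/1e3
    t=t if world else box2w(BOX,t)[0]
    p=t-M[:,2]*r.tips_ahead; d=p-o["tcp_pos"]
    w=(R.from_matrix(M)*R.from_rotvec(o["orientation"]).inv()).as_rotvec()
    print((d/.6).round(3).tolist()+(w/np.pi).round(3).tolist(),"rows",round(max(np.linalg.norm(d)/.0417,np.degrees(np.linalg.norm(w))/7.16),1))
def tips():
    o=r.get_obs();M=R.from_rotvec(o["orientation"]).as_matrix();t=o["tcp_pos"]+M[:,2]*r.tips_ahead
    c,s=np.cos(BOX[2]),np.sin(BOX[2]);d=t-[BOX[0],BOX[1],0]
    z=M[:,2]; print("clock",round(o["clock"],2),"tips box mm",(1e3*np.array([c*d[0]+s*d[1],-s*d[0]+c*d[1],d[2]])).round(1),"z",z.round(3),"F",o["contact_force"].round(1))
E
python3 -c "
from h import *
row([470,-300,300],0,True);row([440,130,300],45,True);tips()"
```

```text
[0.379, 0.549, 0.116, -0.001, -0.0, -0.077] rows 9.7
[0.313, 1.264, 0.109, 0.061, -0.243, -0.073] rows 18.8
clock 0.1 tips box mm [-471.9 -727.4  230.4] z [-0.001  0.002 -1.   ] F [0.2 0.3 0.9]
```

Call:
step_arm:
  rows:
    - [0.38,0.4,0.1,0,0,-0.078]
    - [0.38,0.4,0.1,0,0,-0.078]
    - [0.38,0.4,0.1,0,0,-0.078]
    - [0.38,0.4,0.1,0,0,-0.078]
    - [0.38,0.4,0.1,0,0,-0.078]
  jaw: 1

```text
clock: 0.52
tcp_pos: [0.3848, -0.4794, 0.2824]
orientation: [-3.135, -0.192, 0.001]
contact_force: [0.6, 0.3, -0.9]
grip_width: 0.0255
gripper_force: 0.0
```

Call:
step_arm:
  rows:
    - [0.1,0.33,0.05,0,0,0]
    - [0.1,0.33,0.05,0,0,0]
    - [0.1,0.33,0.05,0,0,0]
    - [0.1,0.33,0.05,0,0,0]
    - [0.1,0.33,0.05,0,0,0]

```text
clock: 0.93
tcp_pos: [0.4436, -0.2818, 0.3123]
orientation: [-3.136, -0.193, 0.001]
contact_force: [1.0, 0.3, 0.4]
grip_width: 0.0001
gripper_force: 0.0
```

Call:
step_arm:
  rows:
    - [0,0.34,0,0,0,0]
    - [0,0.34,0,0,0,0]
    - [0,0.34,0,0,0,0]
    - [0,0.34,0,0,0,0]
    - [0,0.34,0,0,0,0]

```text
clock: 1.35
tcp_pos: [0.443, -0.0773, 0.3122]
orientation: [-3.136, -0.194, 0.0]
contact_force: [0.3, -0.5, -0.0]
grip_width: -0.0002
gripper_force: 0.0
```

Call:
step_arm:
  rows:
    - [-0.01,0.34,0,0,0,0]
    - [-0.01,0.34,0,0,0,0]
    - [-0.01,0.34,0,0,0,0]
    - [-0.01,0.34,0,0,0,0]
    - [-0.01,0.34,0,0,0,0]

```text
clock: 1.77
tcp_pos: [0.4368, 0.1265, 0.3124]
orientation: [-3.136, -0.194, -0.0]
contact_force: [0.5, 0.4, 0.0]
grip_width: -0.0001
gripper_force: 0.0
```

```bash
python3 -c "
from h import *
tips();row([-160,0,160],45);row([-160,0,160],0)
im=eyes.grab_frame('wrist');cv2.imwrite('pics/w1.png',im[:,:,::-1]);c=eyes.camera_info('wrist');print(c)"
```

```text
clock 1.77 tips box mm [-183.4   -2.3  298.4] z [ 0.  0. -1.] F [0.5 0.4 0. ]
[0.022, 0.007, -0.237, 0.031, -0.248, 0.001] rows 6.3
[0.038, 0.009, -0.231, -0.0, 0.0, 0.001] rows 3.4
{'mtx': array([[325.1922621 ,   0.        , 282.09475713],
       [  0.        , 325.1922621 , 204.69713873],
       [  0.        ,   0.        ,   1.        ]]), 'tool_from_camera': array([[-1.23658429e-03, -9.57506762e-01, -2.88408168e-01,
         7.42574311e-02],
       [ 9.99999228e-01, -1.21999551e-03, -2.37265734e-04,
        -5.92390059e-04],
       [-1.24673126e-04, -2.88408238e-01,  9.57507531e-01,
        -1.28744380e-01],
       [ 0.00000000e+00,  0.00000000e+00,  0.00000000e+00,
         1.00000000e+00]])}
```

View pics/w1.png

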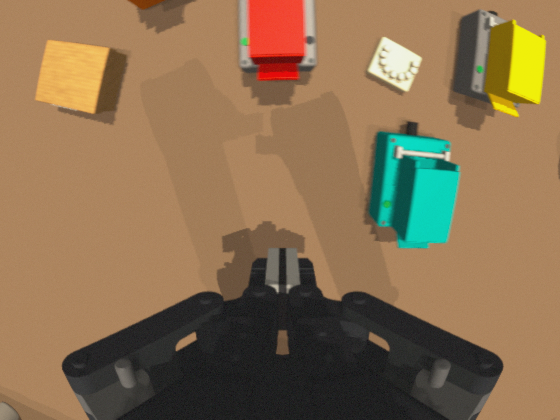

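```bash
cat >> h.py <<'E'
def wpt(px,z,o=None):
    """wrist pixels -> box-frame mm at height z"""
    o=o or r.get_obs();c=eyes.camera_info('wrist');K=c["mtx"];T=c["tool_from_camera"];M=R.from_rotvec(o["orientation"]).as_matrix()
    for u in px:
        v=(np.array(u)-K[:2,2])/K[0,0];a=np.linalg.norm(v);d=np.r_[np.sin(a)*v/a,np.cos(a)]
        d=M@T[:3,:3]@d;C=o["tcp_pos"]+M@T[:3,3];P=C+d*(z-C[2])/d[2]
        e=P-[BOX[0],BOX[1],0];q=np.array([np.cos(BOX[2])*e[0]+np.sin(BOX[2])*e[1],-np.sin(BOX[2])*e[0]+np.cos(BOX[2])*e[1],P[2]])
        print(u,(q*1e3).round(1))
E
python3 -c "
from h import *
wpt([(257.5,79.5),(298,79)],.085);wpt([(240,69),(315.5,67.5)],.06)"
```

```text
(257.5, 79.5) [-75.4  34.2  85. ]
(298, 79) [-74.9  -9.4  85. ]
(240, 69) [-60.1  56.6  60. ]
(315.5, 67.5) [-58.3 -30.6  60. ]
```

Call:
step_arm:
  rows:
    - [0,0,0,0.031,-0.248,0]
    - [0,0,0,0.031,-0.248,0]
    - [0,0,0,0.031,-0.248,0]
    - [0,0,0,0.031,-0.248,0]
    - [0,0,0,0.031,-0.248,0]

```text
clock: 2.23
tcp_pos: [0.4374, 0.1241, 0.313]
orientation: [-2.943, -0.182, -0.961]
contact_force: [0.4, -0.6, -0.2]
grip_width: 0.0
gripper_force: 0.0
```

```bash
python3 -c "
from h import *
tips();row([-130,0,60],45);print(r.get_obs()['joints'].round(2))"
```

```text
clock 2.23 tips box mm [-174.9   -4.7  301.7] z [ 0.586  0.074 -0.807] F [ 0.4 -0.6 -0.2]
[0.071, 0.017, -0.405, 0.006, -0.049, 0.001] rows 5.9
[ 0.11 -0.24 -0.58  2.34  0.21  0.42 -2.11]
```

Call:
step_arm:
  rows:
    - [0.03,0.01,-0.2,0.006,-0.049,0]
    - [0.03,0.01,-0.2,0.006,-0.049,0]
    - [0.03,0.01,-0.2,0.006,-0.049,0]
    - [0.03,0.01,-0.2,0.006,-0.049,0]
    - [0.03,0.01,-0.2,0.006,-0.049,0]

```text
clock: 2.65
tcp_pos: [0.4581, 0.1251, 0.2628]
orientation: [-2.888, -0.189, -1.126]
contact_force: [-21.3, -1.5, -20.7]
grip_width: -0.0
gripper_force: 0.0
```

```bash
python3 -c "
from h import *
tips();o=r.get_obs();im=eyes.grab_frame('wrist');cv2.imwrite('pics/w2.png',im[:,:,::-1]);import pickle;pickle.dump(o,open('o2.pkl','wb'))
tips()"
```

```text
clock 2.65 tips box mm [-153.    -6.5  252.5] z [ 0.672  0.077 -0.736] F [-21.3  -1.5 -20.7]
clock 2.7 tips box mm [-152.9   -6.6  251.8] z [ 0.671  0.076 -0.737] F [ 0.7 -0.4  0.5]
```

View pics/w2.png

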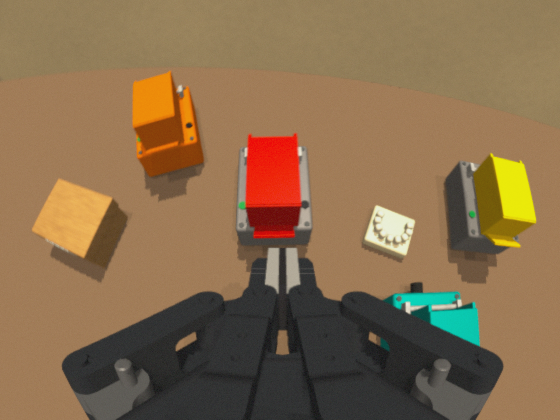

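```bash
python3 -c "
from h import *
import pickle;o=pickle.load(open('o2.pkl','rb'))
wpt([(255,235),(294,234)],.085,o);wpt([(247,203),(300,202)],.118,o)
print(r.get_obs()['joints'].round(3));row([-130,0,60],45)"
```

```text
(255, 235) [-74.4  20.7  85. ]
(294, 234) [-73.1 -20.6  85. ]
(247, 203) [-52.9  27.2 118. ]
(300, 202) [-51.6 -25.5 118. ]
[ 0.562 -0.138 -1.039  2.435  1.069  0.171 -2.952]
[0.036, 0.015, -0.32, 0.008, -0.013, -0.003] rows 4.6
```

```bash
cat >> h.py <<'E'
import json
def log():
    o=r.get_obs();open('log.jsonl','a').write(json.dumps([o["joints"].tolist(),o["tcp_pos"].tolist(),o["orientation"].tolist()])+"\n");print(o["joints"].round(2))
E
python3 -c "
from h import *
log();row([-150,0,300],0);print([a for a in dir(r) if a[0]!='_'])"
```

```text
[ 0.56 -0.14 -1.04  2.44  1.07  0.17 -2.95]
[0.019, 0.013, 0.087, -0.025, 0.235, -0.005] rows 5.9
['Unreachable', 'get_obs', 'hand_in', 'tips_ahead']
```

Call:
step_arm:
  rows:
    - [-0.02,0,0.08,-0.027,0.235,-0.002]
    - [-0.02,0,0.08,-0.027,0.235,-0.002]
    - [-0.02,0,0.08,-0.027,0.235,-0.002]
    - [-0.02,0,0.08,-0.027,0.235,-0.002]
    - [-0.02,0,0.08,-0.027,0.235,-0.002]

```text
clock: 3.12
tcp_pos: [0.4438, 0.128, 0.3128]
orientation: [3.052, 0.155, 0.651]
contact_force: [0.8, -0.6, 0.8]
grip_width: 0.0001
gripper_force: 0.0
```

```bash
python3 -c "
from h import *
log();tips();row([-100,0,300],0)"
```

```text
[ 0.06 -0.13 -0.56  2.18  0.2   0.7  -2.1 ]
clock 3.12 tips box mm [-170.7   -2.3  300.1] z [ 0.408  0.004 -0.913] F [ 0.8 -0.6  0.8]
[0.126, 0.019, 0.002, -0.003, 0.134, 0.008] rows 3.4
```

Call:
step_arm:
  rows:
    - [0.1,0,0.05,0,0.06,0]
    - [0.1,0,0.05,0,0.06,0]
    - [0.1,0,0.05,0,0.06,0]
    - [0.1,0,0.05,0,0.06,0]

```text
clock: 3.45
tcp_pos: [0.5078, 0.1259, 0.3412]
orientation: [3.107, 0.15, 0.368]
contact_force: [-0.2, -0.2, -0.9]
grip_width: 0.0001
gripper_force: 0.0
```

```bash
python3 -c "
from h import *
log();tips()"
```

```text
[ 0.07  0.05 -0.5   1.92  0.15  0.96 -1.97]
clock 3.45 tips box mm [-109.9  -12.3  327.6] z [ 0.234  0.002 -0.972] F [-0.2 -0.2 -0.9]
```

```bash
cat > kin.py <<'E'
from h import *
from itertools import product
from scipy.optimize import least_squares
D=[json.loads(l) for l in open('log.jsonl')]
D.append([[1.095,.477,.022,1.555,-.011,1.109,-.083],[.243,-.63,.245],[-3.08702,-.57424,.00066]])
def fk(q,p,s):
    H,L1,L2,L3,a,c,e1,e2,f=p
    A=R.from_euler('z',a+s[0]*q[0])*R.from_euler('y',q[1]); P=np.array([0,0,H])+A.apply([0,0,L1])
    B=A*R.from_euler('z',s[1]*q[2]);P=P+B.apply([e1,0,0]);B=B*R.from_euler('y',q[3]);P=P+B.apply([e2,0,L2])
    C=B*R.from_euler('z',s[2]*q[4])*R.from_euler('y',q[5]);P=P+C.apply([f,0,L3]);return P,C*R.from_euler('z',c+s[3]*q[6])
def fit():
    best=None
    for s in product([1,-1],repeat=4):
      for a in (0,2,-2):
       for c in (0,2,-2):
        def g(p):
            o=[]
            for q,x,w in D:
                P,M=fk(q,p,s);o+=list((P-x)*10)+list((M*R.from_rotvec(w).inv()).as_rotvec())
            return np.r_[o,0.01*p[6:]]
        z=least_squares(g,[.3,.4,.4,.25,a,c,0,0,0],max_nfev=60)
        if best is None or z.cost<best[0]:best=(z.cost,s,z.x,z.fun)
    return best
if __name__=="__main__":
    b=fit();print(b[0],b[1],b[2].round(4),b[3].round(3));json.dump([b[1],b[2].tolist()],open('kin.json','w'))
E
python3 kin.py
```

```text
0.009356765529282553 (-1, -1, -1, -1) [ 0.3423  0.5869  0.496   0.3659 -0.0987  1.4815 -0.0348  0.0508 -0.0146] [ 0.012  0.002  0.041 -0.06  -0.004 -0.033 -0.036  0.031 -0.051 -0.036
  0.001 -0.017  0.011  0.043 -0.016 -0.021  0.001 -0.012 -0.044 -0.014
  0.026 -0.002 -0.001 -0.009 -0.     0.001 -0.   ]
```

```bash
cat > scan.py <<'E'
from kin import *
s,p=json.load(open('kin.json'))
lo=np.array([-2.96,-.34,-1.41,.24,-1.37,.17,-2.96])+.06;hi=np.array([2.96,2.1,1.46,2.44,4.51,1.92,2.96])-.06
rng=np.random.default_rng(0)
q0=np.array(D[-2][0])
def ik(P,z,n=6):
    b=None
    for i in range(n):
        q=np.clip(q0+rng.normal(0,.5,7)*(i>0),lo+.01,hi-.01)
        def g(q):
            x,M=fk(q,p,s);return np.r_[(x-P)*10,(M.apply([0,0,1])-z)*3,.003*(q-q0)]
        k=least_squares(g,q,bounds=(lo,hi),max_nfev=80);c=np.abs(k.fun[:6]).max()
        if b is None or c<b[0]:b=(c,k.x)
    return b
for tip in ([-80,0,72],[-75,0,150]):
  for psi in (0,45,90,-45,-90):
    for phi in (20,30,40,50):
        a=BOX[2]+np.radians(psi);f=np.radians(phi);z=np.array([np.sin(f)*np.cos(a),np.sin(f)*np.sin(a),-np.cos(f)])
        P=box2w(BOX,np.array(tip)/1e3)[0]-z*.014
        c,q=ik(P,z);print(tip,psi,phi,round(c,3),q.round(2) if c<.05 else '')
E
python3 scan.py
```

```text
[-80, 0, 72] 0 20 0.0 [-0.15  0.47 -0.27  2.19  0.85  0.23 -1.97]
[-80, 0, 72] 0 30 0.0 [ 0.25  0.61 -0.81  2.29  1.9   0.51 -1.97]
[-80, 0, 72] 0 40 0.012 [-0.73  0.55  0.33  2.38  3.12  0.44 -1.97]
[-80, 0, 72] 0 50 0.249 
[-80, 0, 72] 45 20 0.0 [ 0.23  0.53 -0.52  2.13  0.02  0.29 -1.97]
[-80, 0, 72] 45 30 0.0 [ 0.22  0.53 -0.41  2.2  -1.09  0.23 -1.97]
[-80, 0, 72] 45 40 0.0 [ 0.88  1.   -1.13  2.25  1.75  0.23 -1.97]
[-80, 0, 72] 45 50 0.0 [ 1.06  1.36 -1.29  2.29  1.99  0.39 -1.97]
[-80, 0, 72] 90 20 0.0 [ 0.24  0.61 -0.49  1.93 -0.12  0.67 -1.97]
[-80, 0, 72] 90 30 0.0 [ 0.36  0.68 -0.52  1.92 -0.3   0.72 -1.97]
[-80, 0, 72] 90 40 0.0 [ 0.46  0.76 -0.53  1.9  -0.45  0.8  -1.97]
[-80, 0, 72] 90 50 0.0 [ 0.53  0.86 -0.53  1.86 -0.55  0.9  -1.97]
[-80, 0, 72] -45 20 0.0 [-0.27  0.53 -0.36  2.06  0.92  0.63 -1.97]
[-80, 0, 72] -45 30 0.0 [-0.34  0.57 -0.41  2.11  1.25  0.76 -1.97]
[-80, 0, 72] -45 40 0.0 [-0.43  0.64 -0.44  2.15  1.45  0.94 -1.97]
[-80, 0, 72] -45 50 0.0 [-0.56  0.73 -0.4   2.16  1.55  1.12 -1.97]
[-80, 0, 72] -90 20 0.0 [-0.3   0.62 -0.36  1.86  0.67  0.96 -1.97]
[... 827 characters left out ...]
 0.87 -1.97]
[-75, 0, 150] 90 40 0.0 [ 0.45  0.62 -0.52  1.87 -0.48  0.94 -1.97]
[-75, 0, 150] 90 50 0.0 [ 0.52  0.72 -0.53  1.84 -0.58  1.02 -1.97]
[-75, 0, 150] -45 20 0.0 [-0.2   0.4  -0.44  2.02  0.74  0.76 -1.97]
[-75, 0, 150] -45 30 0.0 [-0.29  0.42 -0.46  2.08  1.03  0.82 -1.97]
[-75, 0, 150] -45 40 0.0 [-0.39  0.48 -0.48  2.12  1.27  0.95 -1.97]
[-75, 0, 150] -45 50 0.0 [-0.51  0.57 -0.46  2.15  1.42  1.13 -1.97]
[-75, 0, 150] -90 20 0.0 [-0.26  0.52 -0.41  1.81  0.6   1.09 -1.97]
[-75, 0, 150] -90 30 0.0 [-0.38  0.58 -0.39  1.77  0.71  1.22 -1.97]
[-75, 0, 150] -90 40 0.0 [-0.49  0.66 -0.35  1.73  0.8   1.36 -1.97]
[-75, 0, 150] -90 50 0.0 [-0.59  0.74 -0.31  1.69  0.86  1.49 -1.97]
```

```bash
sed -i 's/BOX=np.array(\[.6185/BOX=np.array([.6205/' h.py; python3 -c "
from h import *
tips();row([-118,0,120],20)"
```

```text
clock 3.45 tips box mm [-111.9  -12.   327.6] z [ 0.234  0.002 -0.972] F [-0.2 -0.2 -0.9]
[-0.015, 0.018, -0.347, 0.011, -0.035, 0.011] rows 5.0
```

Call:
step_arm:
  rows:
    - [-0.015,0.018,-0.347,0.011,-0.035,0.011]
    - [-0.015,0.018,-0.347,0.011,-0.035,0.011]
    - [-0.015,0.018,-0.347,0.011,-0.035,0.011]
    - [-0.015,0.018,-0.347,0.011,-0.035,0.011]
    - [-0.015,0.018,-0.347,0.011,-0.035,0.011]

```text
clock: 3.87
tcp_pos: [0.4951, 0.1353, 0.1411]
orientation: [-3.067, -0.198, -0.54]
contact_force: [2.3, -0.6, -1.8]
grip_width: -0.0002
gripper_force: 0.0
```

```bash
python3 -c "
from h import *
log();tips();row([-115,0,68],20)"
```

```text
[-0.09  0.25 -0.42  2.25  0.61  0.39 -2.45]
clock 3.87 tips box mm [-121.7   -0.7  128. ] z [ 0.339  0.043 -0.94 ] F [ 2.3 -0.6 -1.8]
[0.011, 0.003, -0.1, 0.0, -0.0, -0.001] rows 1.4
```

Call:
step_arm:
  rows:
    - [0.005,0.002,-0.05,0,0,0]
    - [0.01,0.003,-0.1,0,0,0]
    - [0.01,0.003,-0.1,0,0,0]
    - [0.01,0.003,-0.1,0,0,0]

```text
clock: 4.2
tcp_pos: [0.5014, 0.1375, 0.0818]
orientation: [-3.07, -0.202, -0.535]
contact_force: [0.9, 0.0, 0.5]
grip_width: -0.0005
gripper_force: 0.0
```

```bash
python3 -c "
from h import *
log();tips();row([-83,0,70],20)
o=r.get_obs();im=eyes.grab_frame('wrist');im2=eyes.grab_frame('scene')
cv2.imwrite('pics/w3.png',np.hstack([im[150:420,150:410],cv2.resize(im2[130:265,280:410],(260,270))])[:,:,::-1])"
```

```text
[-0.25  0.37 -0.24  2.28  0.87  0.26 -2.72]
clock 4.2 tips box mm [-115.3    0.7   68.6] z [ 0.336  0.041 -0.941] F [0.9 0.  0.5]
[0.053, 0.006, 0.002, 0.001, -0.001, -0.001] rows 0.8
```

View pics/w3.png

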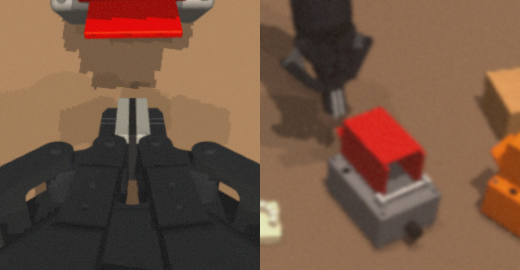

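Call:
step_arm:
  rows:
    - [0.03,0.004,0.002,0,0,0]
    - [0.056,0.007,0.002,0,0,0]
    - [0.062,0.008,0.03,0,0,0]
    - [0.066,0.008,0.06,0,0,0]
    - [0.084,0.011,0.093,0,0,0]

```text
clock: 4.72
tcp_pos: [0.5521, 0.1434, 0.1403]
orientation: [-3.069, -0.2, -0.539]
contact_force: [0.1, -0.2, 0.3]
grip_width: -0.0003
gripper_force: 0.1
```

```bash
python3 -c "
from h import *
log();tips();row([-64,0,125],20);row([-43,0,147],20)
im=eyes.grab_frame('wrist');im2=eyes.grab_frame('scene')
cv2.imwrite('pics/w4.png',np.hstack([im[150:420,150:410],cv2.resize(im2[130:265,280:410],(260,270))])[:,:,::-1])"
```

```text
[-0.04  0.34 -0.44  2.13  0.63  0.43 -2.41]
clock 4.72 tips box mm [-6.420e+01  1.000e-01  1.272e+02] z [ 0.338  0.041 -0.94 ] F [ 0.1 -0.2  0.3]
[0.0, -0.0, -0.004, 0.001, -0.0, -0.001] rows 0.1
[0.035, 0.004, 0.033, 0.001, -0.0, -0.001] rows 0.7
```

View pics/w4.png

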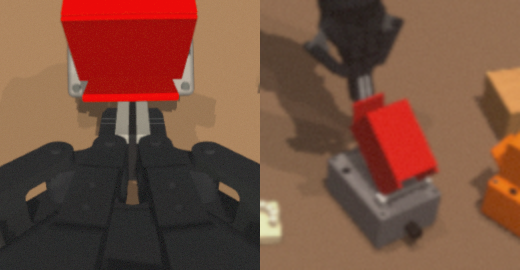

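Call:
step_arm:
  rows:
    - [0.018,0.002,0.018,0,0,0]
    - [0.036,0.005,0.033,0,0,0]
    - [0.055,0.007,0.048,0,0,0]
    - [0.076,0.01,0.06,0,0,0]
    - [0.1,0.013,0.07,0,0,0]

```text
clock: 5.23
tcp_pos: [0.6144, 0.1517, 0.183]
orientation: [-3.067, -0.198, -0.544]
contact_force: [-0.1, -0.1, 0.1]
grip_width: -0.0002
gripper_force: 0.0
```

Call:
step_arm:
  rows:
    - [0.02,0.003,0.008,0,0,0]
    - [0.04,0.005,0.01,0,0,0]
    - [0.06,0.008,0.012,0,0,0]
    - [0.06,0.008,0.012,0,0,0]

```text
clock: 5.57
tcp_pos: [0.6521, 0.1565, 0.1901]
orientation: [-3.066, -0.197, -0.546]
contact_force: [0.4, 0.0, -0.6]
grip_width: 0.0003
gripper_force: 0.0
```

```bash
python3 -c "
from h import *
log();tips();row([-40,-45,200],0)
im=eyes.grab_frame('wrist');im2=eyes.grab_frame('scene')
cv2.imwrite('pics/w5.png',np.hstack([im[50:320,150:410],cv2.resize(im2[130:265,280:410],(260,270))])[:,:,::-1])"
```

```text
[ 0.02  0.42 -0.49  1.87  0.52  0.61 -2.23]
clock 5.57 tips box mm [ 36.8   0.5 176.9] z [ 0.343  0.043 -0.938] F [ 0.4  0.  -0.6]
[-0.109, -0.09, 0.04, -0.014, 0.111, -0.0] rows 2.8
```

View pics/w5.png

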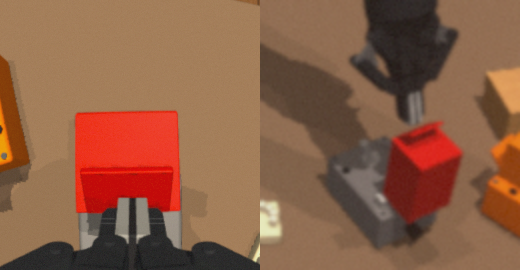

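Call:
step_arm:
  rows:
    - [-0.06,-0.01,0.01,0,0,0]
    - [-0.12,-0.05,0.03,-0.007,0.05,0]
    - [-0.112,-0.09,0.03,-0.014,0.111,0]
    - [-0.112,-0.09,0.03,-0.014,0.111,0]
    - [-0.112,-0.09,0.03,-0.014,0.111,0]

```text
clock: 6.08
tcp_pos: [0.5846, 0.1005, 0.2064]
orientation: [3.135, 0.197, -0.008]
contact_force: [1.0, 0.9, -0.5]
grip_width: -0.0
gripper_force: 0.0
```

```bash
python3 -c "
from h import *
log();tips();row([-28,-47,84],0)"
```

```text
[ 0.17  0.45 -0.58  1.76  0.28  1.02 -1.96]
clock 6.08 tips box mm [-42.2 -46.6 192.4] z [-0.005 -0.001 -1.   ] F [ 1.   0.9 -0.5]
[0.023, 0.002, -0.181, 0.0, -0.002, 0.0] rows 2.6
```

Call:
step_arm:
  rows:
    - [0.023,0.002,-0.06,0,0,0]
    - [0.023,0.002,-0.12,0,0,0]
    - [0.023,0.002,-0.18,0,0,0]
    - [0.023,0.002,-0.18,0,0,0]
    - [0.023,0.002,-0.18,0,0,0]

```text
clock: 6.5
tcp_pos: [0.5944, 0.1043, 0.0967]
orientation: [3.134, 0.207, -0.009]
contact_force: [0.2, 0.0, -0.1]
grip_width: -0.0
gripper_force: 0.0
```

```bash
python3 -c "
from h import *
log();tips();row([-28,-10,84],0)
im=eyes.grab_frame('wrist');im2=eyes.grab_frame('top')
cv2.imwrite('pics/w6.png',np.hstack([im[50:320,150:410],cv2.resize(im2[150:230,190:267],(260,270))])[:,:,::-1])"
```

```text
[ 0.11  0.59 -0.52  1.82  0.38  0.84 -2.04]
clock 6.5 tips box mm [-32.  -44.   82.7] z [-0.006 -0.002 -1.   ] F [ 0.2  0.  -0.1]
[-0.001, 0.057, 0.002, 0.0, -0.002, -0.002] rows 0.8
```

View pics/w6.png

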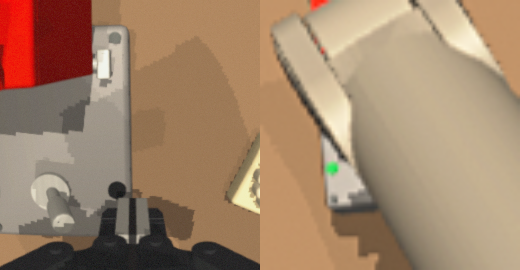

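Call:
step_arm:
  rows:
    - [0.0,0.017,0.002,0,0,0]
    - [-0.002,0.033,0.002,0,0,0]
    - [-0.003,0.05,0.002,0,0,0]
    - [-0.003,0.05,0.002,0,0,0]

```text
clock: 6.93
tcp_pos: [0.5951, 0.1382, 0.1005]
orientation: [-3.133, -0.211, -0.0]
contact_force: [0.3, 0.4, 0.3]
grip_width: -0.0002
gripper_force: 0.0
```

Call:
step_arm:
  rows:
    - [0,0.005,0,0,0,0]
    - [-0.001,0.01,0,0,0,0]
    - [-0.001,0.01,0,0,0,0]

```text
clock: 7.18
tcp_pos: [0.5943, 0.1406, 0.0989]
orientation: [3.134, 0.205, -0.004]
contact_force: [0.3, -0.8, 0.0]
grip_width: 0.0001
gripper_force: 0.0
```

```bash
python3 -c "
from h import *
log();tips()
im=eyes.grab_frame('wrist');im2=eyes.grab_frame('scene')
cv2.imwrite('pics/w7.png',np.hstack([im[50:320,150:410],cv2.resize(im2[155:265,310:416],(260,270))])[:,:,::-1])"
```

```text
[ 0.05  0.6  -0.52  1.8   0.39  0.85 -2.1 ]
clock 7.18 tips box mm [-27.5  -8.   84.9] z [-0.002 -0.001 -1.   ] F [ 0.3 -0.8  0. ]
```

View pics/w7.png

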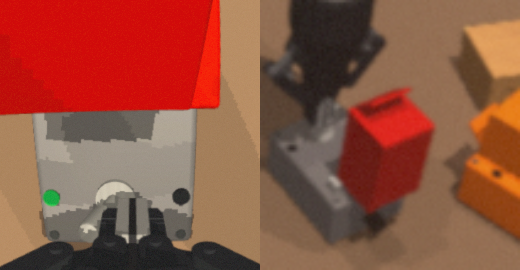

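Call:
step_arm:
  rows:
    - [-0.001,0.005,0,0,0,0]
    - [-0.001,0.005,0,0,0,0]

```text
clock: 7.45
tcp_pos: [0.5935, 0.143, 0.0986]
orientation: [3.134, 0.204, -0.005]
contact_force: [0.9, 0.0, -0.1]
grip_width: 0.0002
gripper_force: 0.3
```

Call:
step_arm:
  rows:
    - [-0.001,0.005,0,0,0,0]
    - [-0.001,0.005,0,0,0,0]

```text
clock: 7.62
tcp_pos: [0.5929, 0.1463, 0.0987]
orientation: [3.134, 0.205, -0.004]
contact_force: [0.4, -0.6, 1.1]
grip_width: -0.0001
gripper_force: 0.3
```

Call:
step_arm:
  rows:
    - [0,0.004,0,0,0,0]
    - [0,0.004,0,0,0,0]

```text
clock: 7.78
tcp_pos: [0.593, 0.1468, 0.0986]
orientation: [3.131, 0.203, -0.006]
contact_force: [-0.6, -3.6, 1.6]
grip_width: -0.0
gripper_force: 2.0
```

Call:
step_arm:
  rows:
    - [0,0.002,0,0,0,0]
    - [0,0.002,0,0,0,0]
    - [0,0.002,0,0,0,0]

```text
clock: 8.03
tcp_pos: [0.593, 0.1471, 0.0986]
orientation: [3.13, 0.202, -0.006]
contact_force: [-1.3, -5.8, 1.7]
grip_width: -0.0001
gripper_force: 3.3
```

```bash
python3 -c "
from h import *
log();tips();
row([-28,-25,84],0);row([-40,-30,240],0)"
```

```text
[ 0.04  0.6  -0.52  1.8   0.39  0.85 -2.11]
clock 8.03 tips box mm [-28.   -1.5  84.6] z [-0.004 -0.005 -1.   ] F [-1.3 -5.8  1.7]
[0.005, -0.039, -0.001, 0.002, -0.001, -0.001] rows 0.6
[-0.014, -0.05, 0.259, 0.002, -0.001, -0.001] rows 3.8
```

Call:
step_arm:
  rows:
    - [0.005,-0.039,0,0,0,0]
    - [0,-0.05,0.07,0,0,0]
    - [-0.014,-0.05,0.14,0,0,0]
    - [-0.014,-0.05,0.21,0,0,0]
    - [-0.014,-0.05,0.28,0,0,0]

```text
clock: 8.45
tcp_pos: [0.5839, 0.1201, 0.266]
orientation: [3.135, 0.206, -0.005]
contact_force: [0.9, 0.2, 0.0]
grip_width: 0.0003
gripper_force: 0.0
```

```bash
python3 -c "
from h import *
log();tips();row([128,0,245],0)
im2=eyes.grab_frame('scene');cv2.imwrite('pics/w8.png',im2[:,:,::-1])"
```

```text
[ 0.16  0.39 -0.6   1.69  0.24  1.13 -1.96]
clock 8.45 tips box mm [-40.3 -27.  252. ] z [-0.003 -0.001 -1.   ] F [0.9 0.2 0. ]
[0.273, 0.08, -0.012, 0.0, -0.001, -0.001] rows 4.1
```

Call:
step_arm:
  rows:
    - [0.273,0.08,0,0,0,0]
    - [0.273,0.08,0,0,0,0]
    - [0.273,0.08,0,0,0,0]
    - [0.273,0.08,0,0,0,0]
    - [0.273,0.08,0,0,0,0]

```text
clock: 8.92
tcp_pos: [0.7529, 0.1698, 0.2609]
orientation: [-3.134, -0.204, 0.004]
contact_force: [-1.7, -0.5, -1.0]
grip_width: -0.0002
gripper_force: 0.0
```

```bash
python3 -c "
from h import *
log();tips();row([128,0,140],0)
# verify toggle: top view, wrist: bright bat side
im=eyes.grab_frame('wrist');cv2.imwrite('pics/w9.png',im[:,:,::-1])"
```

```text
[ 0.    0.69 -0.54  1.23  0.34  1.31 -1.96]
clock 8.92 tips box mm [133.6   0.9 246.9] z [-0.002  0.001 -1.   ] F [-1.7 -0.5 -1. ]
[-0.009, -0.003, -0.178, -0.0, -0.001, -0.001] rows 2.6
```

Call:
step_arm:
  rows:
    - [-0.009,-0.003,-0.06,0,0,0]
    - [-0.009,-0.003,-0.12,0,0,0]
    - [-0.009,-0.003,-0.178,0,0,0]
    - [-0.009,-0.003,-0.178,0,0,0]

```text
clock: 9.3
tcp_pos: [0.738, 0.1641, 0.1491]
orientation: [3.13, 0.206, -0.024]
contact_force: [-2.1, -0.2, -2.0]
grip_width: 0.0002
gripper_force: 0.0
```

Call:
step_arm:
  rows:
    - [-0.03,-0.004,0,0,0,0]
    - [-0.055,-0.007,0,0,0,0]
    - [-0.075,-0.01,0,0,0,0]
    - [-0.095,-0.012,0,0,0,0]
    - [-0.115,-0.015,0,0,0,0]

```text
clock: 9.72
tcp_pos: [0.6738, 0.1573, 0.1601]
orientation: [3.134, 0.205, 0.0]
contact_force: [-0.4, 0.3, 0.6]
grip_width: -0.0001
gripper_force: 0.0
```

Call:
step_arm:
  rows:
    - [-0.01,-0.001,0,0,0,0]
    - [-0.01,-0.001,0,0,0,0]
    - [-0.01,-0.001,0,0,0,0]

```text
clock: 9.97
tcp_pos: [0.6687, 0.1564, 0.1588]
orientation: [3.134, 0.205, -0.001]
contact_force: [-0.8, 0.2, 0.4]
grip_width: 0.0002
gripper_force: 0.0
```

```bash
python3 -c "
from h import *
log();tips()
im2=eyes.grab_frame('scene');cv2.imwrite('pics/w10.png',im2[:,:,::-1])
a=cv2.imread('pics/scene0.png')[:,:,::-1].astype(int);m=lambda i:(i[...,0]>110)&(i[...,1]<60)&(i[...,2]<60)
b=cv2.imread('pics/w8.png')[:,:,::-1].astype(int)
for i in (a,b,im2.astype(int)):
  k=m(i)[150:280,300:390];print(k.sum(),np.argwhere(k).mean(0)+[150,300])"
```

```text
[ 0.05  0.64 -0.54  1.57  0.37  1.04 -2.04]
clock 9.97 tips box mm [ 48.3  -1.8 144.8] z [-0.    -0.001 -1.   ] F [-0.8  0.2  0.4]
650 [198.85230769 340.65384615]
923 [213.1928494  364.75839653]
482 [198.67842324 339.07053942]
```

Call:
step_arm:
  rows:
    - [0.05,0,0.1,0,0,0]
    - [0.05,0,0.2,0,0,0]
    - [0.05,0,0.3,0,0,0]
    - [0.05,0,0.3,0,0,0]
    - [0.05,0,0.3,0,0,0]

```text
clock: 10.43
tcp_pos: [0.7006, 0.1572, 0.3445]
orientation: [-3.133, -0.203, -0.009]
contact_force: [0.2, 0.1, 0.9]
grip_width: 0.0001
gripper_force: 0.0
```

```bash
python3 -c "
from h import *
tips()
a=cv2.imread('pics/scene0.png')[:,:,::-1].astype(int);im=eyes.grab_frame('scene').astype(int)
m=lambda i:(i[...,0]>110)&(i[...,1]<60)&(i[...,2]<60)
for i in (a,im):
  k=m(i)[150:280,300:390];print(k.sum(),np.argwhere(k).mean(0)+[150,300])
d=np.abs(a-im).max(2)
for n,(x0,x1,y0,y1) in dict(cast=(262,295,228,255),carton=(390,445,160,200),jar=(80,128,235,288),yellow=(198,252,218,295)).items(): print(n,(d[y0:y1,x0:x1]>60).sum())"
```

```text
clock 10.43 tips box mm [ 80.2  -5.  330.5] z [ 0.006  0.002 -1.   ] F [0.2 0.1 0.9]
650 [198.85230769 340.65384615]
680 [199.06176471 340.38970588]
cast 0
carton 0
jar 0
yellow 0
```

```bash
python3 -c "
from h import *
print(r.hand_in())"
```

```text
the job is handed in; nothing more can be done
None
```

I lifted the red guard back, pushed the toggle to its stop on the green-dot side and dropped the guard shut. The final image matches the start for the guard, with no change around the yellow box, cast, carton or jar. I handed the job in at about 10.5 s; the hand-in gave no verdict, and the toggle under the shut guard was confirmed only by the force at its stop.

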